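# Separate and sort a tumbled batch

### The job

The pan on the green separator holds a batch fresh from the tumbler, pendants mixed with steel shot. Push the shot drawer fully home, lift the pan by its black handle to pour the batch over the screen so that all the shot drops into the drawer, and lay the empty pan back down. Then pick the pendants off the screen and lay every silver bar in the blue-lined tray and every brass round in the grey-lined tray, each lying down on the felt, none on top of another or on the rim, without disturbing the anvil, the soldering stone or the leather cuff.

Things in the scene. Friction and masses are not known exactly. Their poses are not given: they have to be found in the camera images.
- separator: Shot separator: fixed green sheet-metal box, 172 (its x) by 182 mm (y); origin under its middle at worktop height, x to its back (away from the robot), y to its left. Rod screen on top, x -80 to 80, y to 85 mm, inside 6 mm walls 80 mm high at front, back and left. At the right (-y) the pan is hinged, on a rest, and a sloping apron leads from its lip (y -86, 64 mm up) to the rods (y -56).
- screen (a point): Middle of the rod screen, at the level of the tops of the rods, 52.5 mm above the worktop. Rods 5 mm thick run along the separator's y, 17 mm apart (12 mm gaps), welded over cross rods 28 mm apart: 9 mm shot drops through, pendants cannot. Smooth (friction about 0.2): pendants come to rest strewn over it, some touching, and are easily nudged apart; a ball caught behind one drops when it is moved.
- pan_hinge (a point): Middle of the pan's hinge line, at the pan's pouring lip, 68 mm above the worktop, at separator y = -88 mm. The hinge line runs along the separator's x.
- pan_grip (a point): Middle of the pan's round black handle bar, 10 mm thick, 100 mm long, parallel to the separator's x; about 165 mm out from the hinge on the -y side, 71 mm above the worktop when the pan is down, 34 mm clear of the pan's end wall. It moves with the pan.
- tip_pan (a joint): Bright steel tipping pan, 153 mm (separator x) by 128 mm (lip to end wall), walls 28 mm high on three sides, open at the hinged lip. 0 = down on its rest (floor leaning 5 degrees back from the lip), grows as the handle is lifted, to 1.15 rad. Weighs 0.35 kg plus load; falls back if let go. Floor and work are polished (friction about 0.2): things slide out from about 0.3 rad on.
- shot_drawer (a joint): Aluminium drawer under the screen that catches the shot. 0 = pushed home, up to 0.075 m = drawn out toward the robot (the separator's -x). It slides with about 1 N of friction and stays where it is left.
- drawer_front (a point): Middle of the outer face of the drawer's flat front plate, 30 mm above the worktop; the plate is 176 mm wide and reaches from 5 to 43 mm above the worktop. A folded finger lip, 3 mm thick and 60 mm wide, stands 9 mm out from it 40 mm above the worktop. Moves with the drawer.
- blue_tray: Shallow light-wood sorting tray lined with blue felt, fixed, 78 mm (its x) by 188 mm (its y) by 16 mm high outside, walls 4 mm; origin under its middle; felt floor 6 mm above the worktop. For the silver bars.
- grey_tray: The same tray lined with grey felt. For the brass rounds.
- round_1: Round brass pendant, 32 mm across and 14 mm thick; origin at its centre, z along its axis. 50 g. May be absent. Starts in the pan.
- round_2: Round brass pendant, 32 mm across and 14 mm thick; origin at its centre, z along its axis. 50 g. May be absent. Starts in the pan.
- round_3: Round brass pendant, 32 mm across and 14 mm thick; origin at its centre, z along its axis. 50 g. May be absent. Starts in the pan.
- bar_1: Silver bar pendant, 42 (x) by 22 (y) by 14 (z) mm; origin at its centre. 60 g. May be absent. Starts in the pan.
- bar_2: Silver bar pendant, 42 (x) by 22 (y) by 14 (z) mm; origin at its centre. 60 g. May be absent. Starts in the pan.
- bar_3: Silver bar pendant, 42 (x) by 22 (y) by 14 (z) mm; origin at its centre. 60 g. May be absent. Starts in the pan.
- shot_1: Steel shot ball, 9 mm across, origin at its centre. Starts in the pan.
- shot_2: Steel shot ball, 9 mm across, origin at its centre. Starts in the pan.
- shot_3: Steel shot ball, 9 mm across, origin at its centre. Starts in the pan.
- shot_4: Steel shot ball, 9 mm across, origin at its centre. Starts in the pan.
- shot_5: Steel shot ball, 9 mm across, origin at its centre. Starts in the pan.
- stake_anvil: Small anvil, 60 x 90 x 58 mm, beyond the left back corner of the separator; not to be disturbed. Origin under its middle.
- stone_disc: Round soldering stone, 102 x 109 x 46 mm, behind the trays; not to be disturbed. Origin under its middle.
- leather_roll: Rolled brown leather cuff standing on edge, 43 x 38 x 34 mm, on the front right of the worktop; not to be disturbed. Origin under its middle.
There are look-alikes about, which are no part of the job. What is shaped like the round_1 but pink is not meant. Leave any turquoise look-alike of the round_3 alone.

How it is judged:
On the way, in this order (a step that is already met when the one before it is completed fails the run):
1. the shot drawer is pushed fully home (value of joint shot_drawer below 0.006 m), for 0.2 s.
2. the pan is tipped up to pour, with the drawer home (value of joint tip_pan above 0.6 rad and value of joint shot_drawer below 0.008 m), for 0.2 s.
3. the pan is back down and all the shot lies in the drawer under the screen (value of joint tip_pan below 0.08 rad and x of shot_1 in the frame of separator between -0.085 and 0.085 m and y of shot_1 in the frame of separator between -0.085 and 0.085 m and z of each of shot_1, shot_2, shot_3, shot_4, shot_5 in the frame of separator below 0.035 m and x of shot_2 in the frame of separator between -0.085 and 0.085 m and y of shot_2 in the frame of separator between -0.085 and 0.085 m and x of shot_3 in the frame of separator between -0.085 and 0.085 m and y of shot_3 in the frame of separator between -0.085 and 0.085 m and x of shot_4 in the frame of separator between -0.085 and 0.085 m and y of shot_4 in the frame of separator between -0.085 and 0.085 m and x of shot_5 in the frame of separator between -0.085 and 0.085 m and y of shot_5 in the frame of separator between -0.085 and 0.085 m), for 0.2 s.
At the end, for the whole second after the job is handed in: Silver bars in the blue-lined tray, brass rounds in the grey-lined one: centre inside the walls, at most 18.5 mm above the worktop (lying on the felt, not stacked or on the rim), at rest; all shot in the drawer, drawer within 8 mm of home, pan down (below 0.08 rad) (all of step 3 and x of bar_1 in the frame of blue_tray between -0.033 and 0.033 m and y of bar_1 in the frame of blue_tray between -0.088 and 0.088 m and z of bar_1 in the frame of blue_tray between 0.004 and 0.0185 m and linear speed of each of bar_1, bar_2, bar_3, round_1, round_2, round_3 below 0.03 m/s and x of bar_2 in the frame of blue_tray between -0.033 and 0.033 m and y of bar_2 in the frame of blue_tray between -0.088 and 0.088 m and z of bar_2 in the frame of blue_tray between 0.004 and 0.0185 m and x of bar_3 in the frame of blue_tray between -0.033 and 0.033 m and y of bar_3 in the frame of blue_tray between -0.088 and 0.088 m and z of bar_3 in the frame of blue_tray between 0.004 and 0.0185 m and x of round_1 in the frame of grey_tray between -0.033 and 0.033 m and y of round_1 in the frame of grey_tray between -0.088 and 0.088 m and z of round_1 in the frame of grey_tray between 0.004 and 0.0185 m and x of round_2 in the frame of grey_tray between -0.033 and 0.033 m and y of round_2 in the frame of grey_tray between -0.088 and 0.088 m and z of round_2 in the frame of grey_tray between 0.004 and 0.0185 m and x of round_3 in the frame of grey_tray between -0.033 and 0.033 m and y of round_3 in the frame of grey_tray between -0.088 and 0.088 m and z of round_3 in the frame of grey_tray between 0.004 and 0.0185 m and value of joint shot_drawer below 0.008 m); the robot touches nothing.
It fails at once if the anvil is shifted more than 3 cm (distance of stake_anvil from where it was at the start of the episode above 0.03 m).
It fails at once if the soldering stone is shifted more than 3 cm (distance of stone_disc from where it was at the start of the episode above 0.03 m).
It fails at once if the leather cuff is shifted more than 3 cm (distance of leather_roll from where it was at the start of the episode above 0.03 m).
Of round_1, round_2, round_3, bar_1, bar_2, bar_3 only 4 to 6 are there at a start; the rules pass over those that are not, and their reading is None.
At some moment in a run one of round_1, round_2, round_3, bar_1, bar_2, bar_3 may be knocked a few centimetres aside while the robot is not near it.
Once in a run the grip may slacken for a moment while it holds something.
It also fails if it takes over 210 s, if anything falls off the work surface, if the arm or the gripper's body presses on something with over 40 N, if the wrist force passes 120 N, or if a joint passes its speed limit or range.

### The arm

A 6-joint arm with a two-finger parallel gripper is mounted at the origin on a cart in front of the work surface, level with it; the furniture and walls round the work are solid. World frame = base frame: x ahead of the robot, y to its left, z up, the work surface at z = 0. Lengths are in m, angles in rad, forces in N, time in s.
With the tool pointing down it reaches from about 0.35 to 0.975 m from the base axis. Payload 4.9 kg.
Tool frame: the origin (TCP) lies at the very end of the fingers, on their centre line; the grasp point (between the pads) lies 19 mm behind it; z points along the fingers, y is the line along which they close (so a half turn about z gives the same grasp; the last joint's range is limited). The gripper opens to 85 mm and grips with 20 to 120 N. Pads are 22 mm wide; open, the fingers measure 114 mm over their backs; the gripper's body (76 mm by 85 mm) begins 54 mm behind the grasp point. The pads swing forward as they close: fully open they stand 13 mm farther back than shut.
Start: joints at [-1.447, 0.053, 1.613, -0, 1.476, -0.119], TCP at [0.15, -0.607, 0.231] pointing down, gripper open.
Joint ranges: [-3.01, 3.01], [-1.01, 2.22], [0.06, 2.58], [-1.02, 4.17], [0.09, 2.62], [-3.14, 3.14]. Speed limits (rad/s): [2.57, 2.57, 3.14, 3.14, 3.14, 3.14].

### API

Orientations are given as a unit quaternion [w, x, y, z].
In Python, from plant import * gives the robot as it stands.
- The arm moves only by the tool jog_arm, never from a script. Its argument "moves" is a list that holds one entry, the list of rows, each a list of 7 numbers: the finger opening in cm, from 0 to 8.54, then the shift along the tool's x, y, z in cm, then the turn, a rotation vector about the tool's x, y, z in rad. A call has 1 to 20 rows; each row shifts and turns the commanded pose from where the row before left it, along the tool's axes as they then stand; what a row does not reach is not made up. A row lasts 1/12 s, in which the tool goes at most 41.7 mm and 7.16 degrees, less where a joint would pass 70% of its speed; a pose out of reach is approached as far as the arm can. A call is refused whole if a number of a shift passes 4.17 or a number of a turn 0.125, either way. A call with a gripper value outside its range is refused whole. The fingers move at their own pace and stop on an object; the grip force is fixed at half the most. Time passes only in rows, so rows that do not move let the fingers close. It gives the time, the measured TCP pose, the force, the opening and the grip force at its end, in the units of the state.
- state(): the state, without advancing time (a new reading comes with each control period).
- grab_frame(name): name is "side" or "top" or "wrist"; returns a dict with "color" (400x640x3 uint8, blue, green, red), "depth" (400x640 float32, m along the optical axis (not along the pixel's ray), 0 where there is no reading), "fx", "fy", "cx", "cy" (pixels), "k1" (the pictures are not rectified: a ray, as slopes to the right and down, at radius r is drawn at 1 + k1 r^2 times it, then the intrinsics apply), "R" (3x3) and "t" (3): a world point X has camera coordinates R X + t. Camera axes: x right, y down, z forward; pixel columns grow to the right and rows downward; lengths in m; the calibration is good to about 2 mm. A picture is of the moment at which its call begins.
- job_done(): hands the job in; it is judged then, once.
Trained networks look in a picture, given as the dict that the camera call returned (one of the last four; its "shot" number tells which), for a name from the list of things; names that differ only in an ending like _2 or _b are one class to them, and where a whole thing is asked for, a point or a joint stands for the part that bears it (a point fixed in the world has none). Each returns a list of dicts, best first, with "p" (0 to 1); they miss things now and then, are a little off and sometimes report something else, mostly with a low value. They report only what shows in the picture. A call takes as long as a camera call. They do not tell look-alikes from the thing itself.
- recognise(name, picture): "rect" ([centre column, centre row, width, height] in pixels, round what is visible of it).
- regions_of(name, picture): "pixels" (400x640 bool, what is visible of it) and "rect" ([centre column, centre row, width, height] in pixels, round what is visible of it).
The state is a dict: "time": time; "joint_pos": joint angles; "joint_vel": joint speeds; "joint_efforts": joint torques, N m; "tool_pos": TCP position; "tool_rot": TCP orientation; "contact_force": force on the tool from outside, world axes, zero at the start; "ft_torque": the same for the moment, N m; "gripper_width": opening from 0.0 (shut) to 1.0 (fully open); "grasp_force": force on a finger pad.
Only numpy, scipy, OpenCV 4.12 (cv2) and the standard library are available. Lean on these libraries where they do the work, as an engineer would, in place of code of your own. Each camera call takes 0.05 s, during which the arm holds its last target. There are 200 camera calls.

## Working session

There is one attempt and no reset: what is moved stays moved. The work goes in short steps, Python scripts to look and compute and a tool call to move; the robot and the scene stay as the last step left them, time stands still between calls to the robot, and variables do not carry over. Pictures are saved under pics/ and viewed, at most 14 in all, crops included, and the job is handed in when it is done.

Besides the shell and the picture viewer there is one more tool, called in YAML: its name, and indented under it one key for each argument. jog_arm: Moves the arm, as the interface text tells. Its arguments: {"type":"object","properties":{"moves":{"type":"array"}},"required":["moves"]}

```bash
mkdir -p pics; ls
cat > h.py <<'E'
from plant import *
import numpy as np, cv2
from scipy.spatial.transform import Rotation as Ro
def ray(f,u,v):
    x=(np.asarray(u,float)-f["cx"])/f["fx"]; y=(np.asarray(v,float)-f["cy"])/f["fy"]
    a,b=x.copy(),y.copy()
    for _ in range(10):
        s=1+f["k1"]*(a*a+b*b); a=x/s; b=y/s
    return np.stack([a,b,np.ones_like(a)],-1)
def at_z(f,u,v,z):
    R=np.array(f["R"]);t=np.array(f["t"]); c=-R.T@t; d=ray(f,u,v)@R
    return c+d*((z-c[2])/d[...,2])[...,None]
def cloud(f):
    v,u=np.mgrid[0:400,0:640]; D=f["depth"]
    P=ray(f,u,v)*D[...,None]; W=(P-np.array(f["t"]))@np.array(f["R"]); W[D==0]=np.nan
    return W
def proj(f,X):
    p=np.array(f["R"])@np.asarray(X)+np.array(f["t"]); a,b=p[0]/p[2],p[1]/p[2]; s=1+f["k1"]*(a*a+b*b)
    return a*s*f["fx"]+f["cx"], b*s*f["fy"]+f["cy"]
E
python3 - <<'E'
from h import *
ims=[]
for n in ["top","side"]:
    f=grab_frame(n); np.save(f"{n}0.npy",f,allow_pickle=True)
    cv2.imwrite(f"pics/{n}0.png",f["color"]); W=cloud(f)
    print(n,-np.array(f["R"]).T@np.array(f["t"]),f["fx"],(f["depth"]==0).mean())
    for k in ["separator","tip_pan","pan_grip","drawer_front","shot_drawer","blue_tray","grey_tray","round_1","bar_1","stake_anvil","stone_disc","leather_roll"]:
        for r in regions_of(k,f)[:6]:
            m=r["pixels"]; q=W[m]; q=q[~np.isnan(q[:,0])]
            print(k,round(r["p"],2),np.round(r["rect"]),np.round(np.median(q,0),3) if len(q) else None, np.round(np.percentile(q,[2,98],axis=0),3).tolist() if len(q) else None)
print(state())
E
```

```text
pics
top [ 0.32584327 -0.01618303  1.14937596] 388.7113887710471 0.003859375
separator 0.71 [358. 201. 122.  81.] [ 0.579 -0.105  0.054] [[0.465, -0.282, 0.004], [0.673, 0.026, 0.084]]
tip_pan 0.73 [390. 195.  64.  58.] [ 0.589 -0.228  0.064] [[0.509, -0.314, 0.055], [0.662, -0.148, 0.091]]
pan_grip 0.63 [386. 193.  60.  58.] [ 0.588 -0.226  0.064] [[0.508, -0.314, 0.054], [0.662, -0.148, 0.091]]
drawer_front 0.92 [327. 209.  63.  62.] [ 0.524 -0.054  0.009] [[0.46, -0.137, 0.004], [0.633, 0.024, 0.05]]
shot_drawer 0.57 [328. 209.  62.  62.] [ 0.53  -0.055  0.01 ] [[0.46, -0.137, 0.003], [0.633, 0.024, 0.054]]
blue_tray 0.83 [212. 233.  67.  30.] [0.465 0.276 0.007] [[0.427, 0.186, 0.002], [0.503, 0.368, 0.018]]
blue_tray 0.67 [200. 165.  34.  32.] [0.666 0.329 0.025] [[0.623, 0.286, 0.0], [0.711, 0.378, 0.046]]
grey_tray 0.88 [225. 201.  68.  31.] [0.567 0.246 0.007] [[0.527, 0.152, 0.001], [0.606, 0.335, 0.018]]
grey_tray 0.25 [356. 199. 124.  83.] [ 0.577 -0.106  0.055] [[0.465, -0.306, 0.005], [0.673, 0.027, 0.085]]
round_1 0.54 [371. 177.  11.   7.] [ 0.634 -0.177  0.079] [[0.62
[... 2706 characters left out ...]
1487e+00,  5.26763236e-02,  1.61288020e+00, -1.94876024e-05,
        1.47599585e+00, -1.19019345e-01]), 'joint_vel': array([ 9.32660450e-04,  5.12682590e-04,  2.00702506e-04,  1.00307840e-03,
       -9.62097410e-04, -9.09582311e-06]), 'joint_efforts': array([-1.42030640e-04, -3.93671393e+01, -3.70460308e+01, -7.23721064e-05,
        5.46320716e-04, -8.80048589e-06]), 'tool_pos': array([ 0.15024605, -0.60666227,  0.23133011]), 'tool_rot': array([ 2.01615428e-05,  9.92639906e-01,  1.21103333e-01, -9.65208982e-06]), 'contact_force': array([-1.06554705, -0.18249012, -0.33785334]), 'ft_torque': array([ 0.01058047, -0.04753073, -0.00747898]), 'grasp_force': 0.0, 'gripper_width': 1.001016976399432}
```

View pics/top0.png

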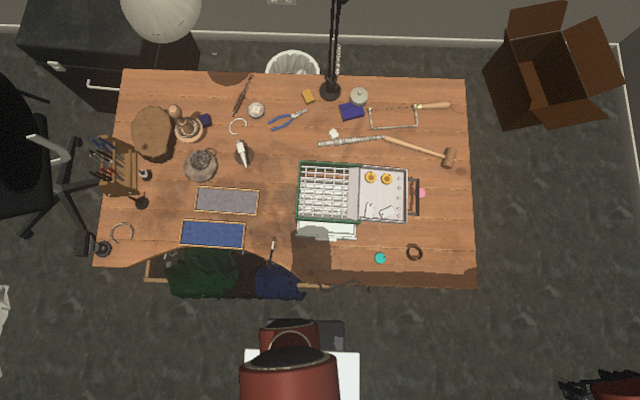

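View pics/side0.png

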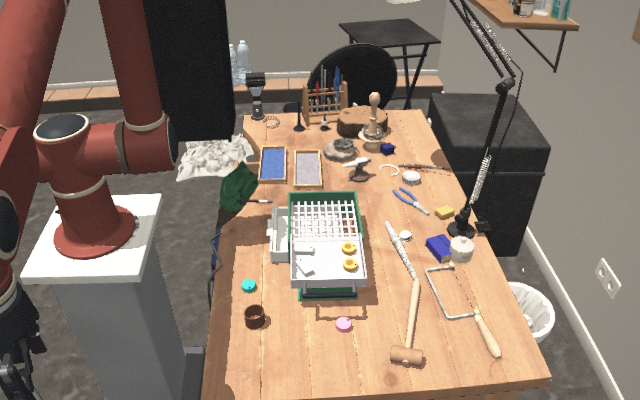

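Top view: the separator is at (355,195), with the pan on its right holding 2 rounds (~(370,177), (387,178)) and 2 bars (~(370,212), (387,212)). The drawer is out at (327,229), the blue tray is at (212,233), and the grey one at (225,201). The look-alikes on the bench are turquoise at (380,257) top and pink at (343,325) side. Next I fit the geometry and look at one enlargement.

```bash
cat > geo.py <<'E'
from h import *
F={n:np.load(f"{n}0.npy",allow_pickle=True).item() for n in ["top","side"]}
def rect(P,lab):
    r=cv2.minAreaRect((P[:,:2]*1000).astype(np.float32)); print(lab,len(P),np.round(r[0],1),np.round(r[1],1),round(r[2],2), np.round(np.median(P[:,2]),4))
for n,f in F.items():
    W=cloud(f); c=f["color"].astype(int); hsv=cv2.cvtColor(f["color"],cv2.COLOR_BGR2HSV)
    ok=~np.isnan(W[...,0])
    box=lambda x0,x1,y0,y1,z0,z1: ok&(W[...,0]>x0)&(W[...,0]<x1)&(W[...,1]>y0)&(W[...,1]<y1)&(W[...,2]>z0)&(W[...,2]<z1)
    g=box(.4,.72,-.36,.06,.07,.095)&(hsv[...,0]>50)&(hsv[...,0]<90)&(hsv[...,1]>70)
    rect(W[g],n+" greenwall")
    h=box(.45,.72,-.37,-.29,.055,.11)&(hsv[...,2]<70); rect(W[h],n+" handle"); print(np.round(W[h].mean(0),4), np.round(W[h].min(0),3),np.round(W[h].max(0),3))
    d=box(.38,.53,-.18,.06,.035,.06); rect(W[d],n+" drawertop")
    b=box(.4,.52,.15,.40,.003,.03)&(hsv[...,0]>100)&(hsv[...,0]<130)&(hsv[...,1]>90); rect(W[b],n+" bluefelt")
    for k in ["blue_tray","grey_tray"]:
        pass
    t=box(.4,.515,.15,.40,.012,.03); rect(W[t],n+" blue rim")
    t=box(.515,.62,.13,.36,.012,.03); rect(W[t],n+" grey rim")
ims=[cv2.resize(F["top"]["color"][150:270,280:440],(640,480),interpolation=cv2.INTER_CUBIC)]
cv2.imwrite("pics/c1.png",ims[0])
cv2.imwrite("pics/c2.png",cv2.resize(F["side"]["color"][180:340,230:400],(680,640*1)[:1]+(600,),interpolation=cv2.INTER_CUBIC))
E
python3 geo.py
```

```text
top greenwall 146 [589.5 -60. ] [178.2 169.2] 88.15 0.0794
top handle 64 [ 581.4 -311. ] [ 7.  99.1] 88.89 0.0753
[ 0.581  -0.3118  0.0749] [ 0.532 -0.315  0.07 ] [ 0.631 -0.307  0.08 ]
top drawertop 455 [491.9 -56.9] [180.9  76. ] 89.65 0.0432
top bluefelt 1238 [465.1 277.5] [175.7  66.7] 88.23 0.0065
top blue rim 267 [465.5 278.1] [189.1  78.3] 88.0 0.0158
top grey rim 277 [570.7 243.8] [189.9  88.3] 86.75 0.0156
side greenwall 369 [ 586.8 -145.5] [352.1 168. ] 88.43 0.0773
side handle 246 [ 581.7 -314.6] [ 12.5 105.9] 88.98 0.0731
[ 0.5813 -0.3162  0.0727] [ 0.529 -0.322  0.067] [ 0.635 -0.308  0.078]
side drawertop 521 [491.5 -60.6] [182.3  76.7] 89.92 0.0432
side bluefelt 584 [463.6 281. ] [161.4  65. ] 88.01 0.0062
side blue rim 165 [464.7 274.5] [195.7  78.5] 87.77 0.0151
side grey rim 196 [570.5 239.8] [193.9  86.3] 86.11 0.0155
```

View pics/c2.png

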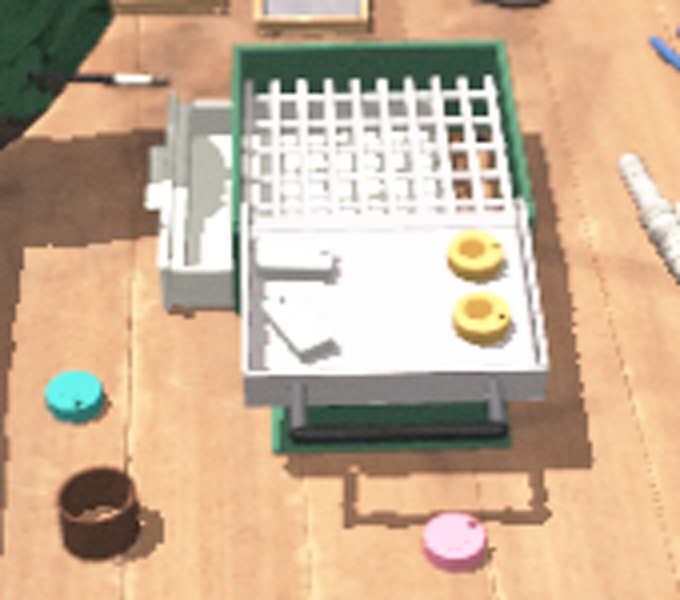

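The crop shows 2 bars (left in the pan, about (295,262) and (300,325)) and 2 rounds (about (475,255) and (482,317)). The handle bar is at (400,432). Pink at (455,540) and turquoise at (75,395) lie on the bench, so they are not part of the job. The separator sits at about (0.588, -0.061) with yaw about -1.4°, and the drawer lip is at x≈0.454. I go for the drawer first.

jog_arm:
  moves:
    - [[0,0,0,0,0,0,0.09],[0,0,0,0,0,0,0.09],[0,1.4,-3.0,0,0,0,0.09],[0,1.4,-3.0,0,0,0,0],[0,1.4,-3.0,0,0,0,0],[0,1.4,-3.0,0,0,0,0],[0,1.4,-3.0,0,0,0,0],[0,1.4,-3.0,0,0,0,0],[0,1.4,-3.0,0,0,0,0],[0,1.4,-3.0,0,0,0,0],[0,1.4,-3.0,0,0,0,0],[0,1.4,-3.0,0,0,0,0],[0,1.4,-3.0,0,0,0,0],[0,1.4,-3.0,0,0,0,0],[0,1.4,-3.0,0,0,0,0],[0,1.4,-3.0,0,0,0,0],[0,1.4,-3.0,0,0,0,0],[0,1.4,-3.0,0,0,0,0],[0,1.4,-3.0,0,0,0,0],[0,1.4,-3.0,0,0,0,0]]

```text
time: 2.97
tool_pos: [0.4146, -0.0709, 0.2317]
tool_rot: [0.0, 1.0, -0.014, 0.001]
contact_force: [1.2, 0.2, -0.1]
gripper_width: -0.001
grasp_force: 0.0
```

jog_arm:
  moves:
    - [[0,0,-0.2,3,0,0,0],[0,0,-0.2,3,0,0,0],[0,0,-0.2,3,0,0,0],[0,0,-0.2,3,0,0,0],[0,0,-0.2,3,0,0,0],[0,0,0,3,0,0,0],[0,0,0,2,0,0,0],[0,1.2,0,0,0,0,0],[0,1.2,0,0,0,0,0],[0,1,0,0,0,0,0],[0,1,0,0,0,0,0],[0,0.5,0,0,0,0,0],[0,0.5,0,0,0,0,0],[0,0,0,0,0,0,0]]

```text
time: 4.13
tool_pos: [0.4691, -0.0641, 0.0316]
tool_rot: [0.0, 1.0, -0.014, 0.0]
contact_force: [0.5, 0.5, -0.9]
gripper_width: 0.001
grasp_force: 0.0
```

jog_arm:
  moves:
    - [[0,0.3,0,0,0,0,0],[0,0.2,0,0,0,0,0],[0,0.2,0,0,0,0,0],[0,0,0,0,0,0,0]]

```text
time: 4.47
tool_pos: [0.4757, -0.0642, 0.0315]
tool_rot: [0.0, 1.0, -0.014, 0.0]
contact_force: [-1.1, -0.2, 0.7]
gripper_width: 0.001
grasp_force: 0.0
```

jog_arm:
  moves:
    - [[0,0.2,0,0,0,0,0],[0,0.1,0,0,0,0,0],[0,0,0,0,0,0,0]]

```text
time: 4.72
tool_pos: [0.4776, -0.0642, 0.0312]
tool_rot: [-0.0, 1.0, -0.014, -0.001]
contact_force: [-5.6, 0.1, 4.1]
gripper_width: -0.003
grasp_force: 2.5
```

jog_arm:
  moves:
    - [[0,0.1,0,0,0,0,0],[0,0.1,0,0,0,0,0],[0,0,0,0,0,0,0],[0,0,0,0,0,0,0],[0,0,0,0,0,0,0]]

```text
time: 5.13
tool_pos: [0.4778, -0.0642, 0.031]
tool_rot: [-0.0, 1.0, -0.013, -0.004]
contact_force: [-12.4, 0.0, 8.8]
gripper_width: -0.001
grasp_force: 6.0
```

Drawer is home: the tool stalled at x=0.478 with the force rising. Backing off, rising and going over the handle.

jog_arm:
  moves:
    - [[0,-1.5,0,0,0,0,0],[0,-1.5,0,0,0,0,0],[2.5,0,0,-3.4,0,0,0],[2.5,0,0,-3.4,0,0,0],[2.5,0,0,-3.4,0,0,0],[2.5,0,0,-3.4,0,0,0],[2.5,0,0,-3.4,0,0,0],[2.5,2,3.5,0,0,0,0],[2.5,2,3.5,0,0,0,0],[2.5,2,3.5,0,0,0,0],[2.5,2,3.5,0,0,0,0],[2.5,2,3.5,0,0,0,0],[2.5,2,3.5,0,0,0,0],[2.5,2,3.5,0,0,0,0],[2.5,0,0,0,0,0,0]]

```text
time: 6.38
tool_pos: [0.5855, -0.3181, 0.1992]
tool_rot: [0.001, 1.0, -0.016, 0.0]
contact_force: [-1.3, 0.9, -0.3]
gripper_width: 0.291
grasp_force: 0.0
```

Run:
```python
from h import *
f=grab_frame("wrist"); W=cloud(f); c=f["color"]; cv2.imwrite("pics/w1.png",c)
hsv=cv2.cvtColor(c,cv2.COLOR_BGR2HSV)
h=(W[...,2]>.06)&(W[...,2]<.09)&(W[...,1]<-.29)&(W[...,1]>-.34)&(hsv[...,2]<80)
P=W[h]; print(len(P),P.mean(0),P.min(0),P.max(0)); print(np.round(cv2.minAreaRect((P[:,:2]*1000).astype(np.float32)),1) if 0 else cv2.minAreaRect((P[:,:2]*1000).astype(np.float32)), np.percentile(P[:,2],[50,95]))
f=grab_frame("top"); W=cloud(f); d=(W[...,2]>.035)&(W[...,2]<.06)&(W[...,0]>.4)&(W[...,0]<.51)&(abs(W[...,1]+.06)<.08); print("drawer",W[d].min(0) if d.any() else 0,W[d].max(0) if d.any() else 0)
print(state()["tool_pos"],Ro.from_quat(np.roll(state()["tool_rot"],-1)).as_matrix().round(3).tolist())
```

```text
61 [ 0.59219717 -0.3120669   0.07615723] [ 0.53155673 -0.31495977  0.07388188] [ 0.61660965 -0.30828974  0.07764011]
((574.1070556640625, -312.5187683105469), (5.999353408813477, 84.95194244384766), 88.15455627441406) [0.07615837 0.07734713]
drawer [ 0.49073456 -0.13991245  0.03503235] [0.5082126  0.01898149 0.05996587]
[ 0.58406364 -0.313445    0.20011416] [[1.0, -0.029, -0.0], [-0.029, -1.0, 0.001], [-0.0, -0.001, -1.0]]
```

View pics/w1.png

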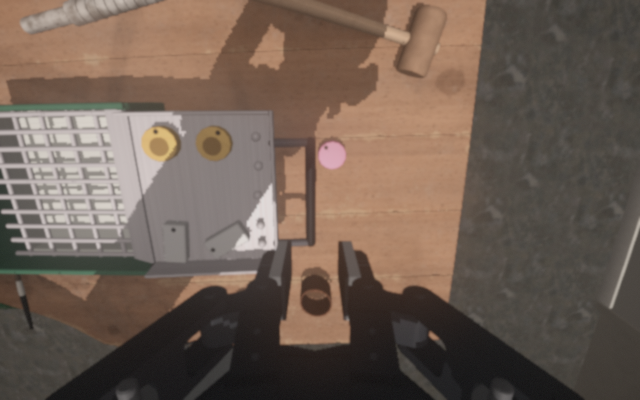

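The wrist picture shows the handle bar at about (311,190) with the pan left of it: rounds at (160,143) and (213,143), bars at (175,241) and (228,238). The pink look-alike at (332,154) lies on the bench beyond the handle. The measured bar is at y≈-0.313, z≈0.071. Lowering and gripping.

jog_arm:
  moves:
    - [[2.5,0,0,3,0,0,0],[2.5,0,0,3,0,0,0],[2.5,0,0,3,0,0,0],[2.5,0,0,3,0,0,0],[2.5,0,0,2,0,0,0],[2.5,0,0,0.8,0,0,0],[2.5,0,0,0,0,0,0],[0,0,0,0,0,0,0],[0,0,0,0,0,0,0],[0,0,0,0,0,0,0],[0,0,0,0,0,0,0],[0,0,0,0,0,0,0]]

```text
time: 7.48
tool_pos: [0.5842, -0.3141, 0.0558]
tool_rot: [0.002, 1.0, -0.014, 0.001]
contact_force: [-3.1, -5.4, -2.3]
gripper_width: 0.091
grasp_force: 58.5
```

jog_arm:
  moves:
    - [[0,0,0.04,-0.83,-0.05,0,0],[0,0,0.04,-0.83,-0.05,0,0],[0,0,0.04,-0.83,-0.05,0,0],[0,0,0.04,-0.83,-0.05,0,0],[0,0,0.04,-0.83,-0.05,0,0]]

```text
time: 7.9
tool_pos: [0.5843, -0.3118, 0.0979]
tool_rot: [0.128, 0.992, -0.014, -0.0]
contact_force: [-2.6, -4.5, -1.6]
gripper_width: 0.089
grasp_force: 58.9
```

jog_arm:
  moves:
    - [[0,0,0.04,-0.66,-0.04,0,0],[0,0,0.04,-0.66,-0.04,0,0],[0,0,0.04,-0.66,-0.04,0,0],[0,0,0.04,-0.66,-0.04,0,0],[0,0,0.04,-0.66,-0.04,0,0]]

```text
time: 8.32
tool_pos: [0.5846, -0.3024, 0.13]
tool_rot: [0.225, 0.974, -0.014, -0.002]
contact_force: [-2.3, -3.1, -0.5]
gripper_width: 0.098
grasp_force: 45.2
```

jog_arm:
  moves:
    - [[0,0,0.04,-0.66,-0.04,0,0],[0,0,0.04,-0.66,-0.04,0,0],[0,0,0.04,-0.66,-0.04,0,0],[0,0,0.04,-0.66,-0.04,0,0],[0,0,0.04,-0.66,-0.04,0,0],[0,0,0.04,-0.66,-0.04,0,0],[0,0,0.04,-0.66,-0.04,0,0]]

```text
time: 8.9
tool_pos: [0.5853, -0.2791, 0.1702]
tool_rot: [0.359, 0.933, -0.014, -0.003]
contact_force: [-2.0, -3.2, -0.8]
gripper_width: 0.093
grasp_force: 58.5
```

jog_arm:
  moves:
    - [[0,0,0.04,-0.66,-0.04,0,0],[0,0,0.04,-0.66,-0.04,0,0],[0,0,0.04,-0.66,-0.04,0,0],[0,0,0.04,-0.66,-0.04,0,0],[0,0,0,0,0,0,0],[0,0,0,0,0,0,0],[0,0,0,0,0,0,0],[0,0,0,0,0,0,0]]

```text
time: 9.57
tool_pos: [0.5859, -0.2622, 0.1887]
tool_rot: [0.431, 0.902, -0.013, -0.004]
contact_force: [-0.4, -5.1, 5.4]
gripper_width: 0.095
grasp_force: 59.1
```

Run:
```python
from h import *
s=grab_frame("side")["color"]; t=grab_frame("top")["color"]; w=grab_frame("wrist")["color"]
a=cv2.resize(s[170:330,230:400],(400,376)); b=cv2.resize(t[150:250,280:440],(400,250))
c=np.zeros((600,800,3),np.uint8); c[:376,:400]=a; c[:250,400:]=b; c[300:600,400:]=cv2.resize(w,(400,300)); cv2.imwrite("pics/m1.png",c)
print(state()["contact_force"],state()["joint_pos"])
```

```text
[-0.45048289 -5.34351858  5.69874952] [-0.20118594  0.11174549  1.80647783 -0.95337864  1.22192029  1.74718538]
```

View pics/m1.png

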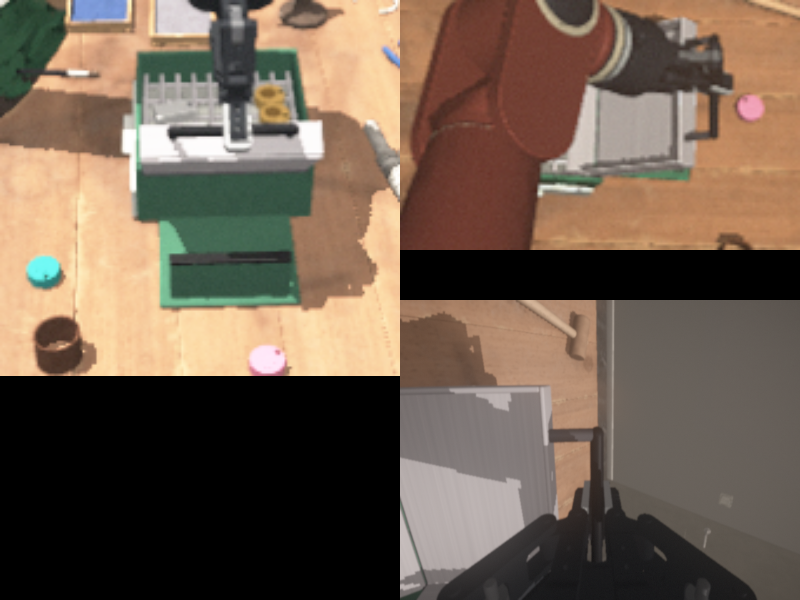

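The pour worked: in the side crop the rounds lie at (270,95) and (272,112) and a bar at about (180,108) on the screen, and the visible pan floor is empty. Lowering the pan by the reverse path.

jog_arm:
  moves:
    - [[0,0,-0.07,0.83,0.05,0,0],[0,0,-0.07,0.83,0.05,0,0],[0,0,-0.07,0.83,0.05,0,0],[0,0,-0.07,0.83,0.05,0,0],[0,0,-0.07,0.83,0.05,0,0],[0,0,-0.07,0.83,0.05,0,0],[0,0,-0.07,0.83,0.05,0,0],[0,0,-0.07,0.83,0.05,0,0],[0,0,-0.07,0.83,0.05,0,0],[0,0,-0.07,0.83,0.05,0,0],[0,0,-0.07,0.83,0.05,0,0],[0,0,-0.07,0.83,0.05,0,0],[0,0,-0.07,0.83,0.05,0,0],[0,0,-0.07,0.83,0.05,0,0],[0,0,0,0,0,0,0]]

```text
time: 10.97
tool_pos: [0.5841, -0.3142, 0.083]
tool_rot: [0.092, 0.996, -0.015, 0.0]
contact_force: [3.1, 0.3, -1.7]
gripper_width: 0.09
grasp_force: 59.8
```

jog_arm:
  moves:
    - [[0,0,-0.07,0.83,0.05,0,0],[0,0,-0.07,0.83,0.05,0,0],[0,0,-0.07,0.6,0.05,0,0],[0,0,0,0.4,0.04,0,0],[0,0,0,0,0,0,0]]

```text
time: 11.38
tool_pos: [0.5841, -0.314, 0.0563]
tool_rot: [-0.003, 1.0, -0.015, 0.001]
contact_force: [4.5, 3.3, -2.9]
gripper_width: 0.093
grasp_force: 60.2
```

jog_arm:
  moves:
    - [[2.5,0,0,0,0,0,0],[2.5,0,0,0,0,0,0],[2.5,0,0,0,0,0,0],[2.5,0,0,-3.5,0,0,0],[2.5,0,0,-3.5,0,0,0],[2.5,0,0,-3.5,0,0,0],[2.5,0,0,-3.5,0,0,0],[2.5,0,0,-3.5,0,0,0],[2.5,0,0,-3.5,0,0,0],[2.5,-1.7,-3.5,0,0,0,0],[2.5,-1.7,-3.5,0,0,0,0],[2.5,-1.7,-3.5,0,0,0,0],[2.5,-1.7,-3.5,0,0,0,0],[2.5,-1.7,-3.5,0,0,0,0],[2.5,-1.7,-3.5,0,0,0,0],[2.5,-1.7,-3.5,0,0,0,0],[2.5,0,0,0,0,0,0],[2.5,0,0,0,0,0,0]]

```text
time: 12.88
tool_pos: [0.4708, -0.0657, 0.269]
tool_rot: [0.0, 1.0, -0.012, 0.001]
contact_force: [0.0, -0.8, -0.1]
gripper_width: 0.293
grasp_force: 0.0
```

```bash
cat > look.py <<'E'
from h import *
import sys
def look(tag,views=("wrist","side")):
    F={}
    for n in views:
        f=grab_frame(n); F[n]=f; np.save(f"{tag}_{n}.npy",f,allow_pickle=True); W=cloud(f)
        for k in ["round_1","bar_1","shot_1"]:
            for r in regions_of(k,f):
                q=W[r["pixels"]]; q=q[~np.isnan(q[:,0])]
                if r["p"]<.3 or len(q)<4: continue
                top=np.percentile(q[:,2],80); q2=q[q[:,2]>top-.006]
                m=cv2.minAreaRect((q2[:,:2]*1000).astype(np.float32))
                print(n,k,round(r["p"],2),np.round(r["rect"]).astype(int),"top",round(top,4),"c",np.round(m[0],1),np.round(m[1],1),round(m[2],1))
    s=state(); print(s["tool_pos"].round(4),Ro.from_quat(np.roll(s["tool_rot"],-1)).as_matrix()[:,0].round(3),s["gripper_width"])
    return F
E
python3 - <<'E'
from look import *
F=look("p1")
c=np.zeros((600,640,3),np.uint8); c[:400]=F["wrist"]["color"]; c[400:,:]=0
s=F["side"]["color"][180:300,240:390]; c[400:,:250]=cv2.resize(s,(250,200)); cv2.imwrite("pics/m2.png",c)
E
```

```text
wrist round_1 0.96 [419 202  24  28] top 0.0149 c [ 410.  -215.1] [30.7 29.4] 14.6
wrist round_1 0.83 [310  19  31  32] top 0.0676 c [639.4 -63.7] [30.3 25.6] 89.3
wrist round_1 0.7 [280  16  30  29] top 0.0676 c [639.  -32.3] [30.3 27.4] 88.0
wrist round_1 0.59 [527  51  17  27] top 0.015 c [ 612.6 -317.2] [64.8 31. ] 75.7
wrist round_1 0.32 [388  78 340 153] top 0.067 c [ 576.6 -142.3] [350.6 151.8] 89.4
wrist bar_1 0.9 [345 100  23  37] top 0.0674 c [550.3 -98.2] [42.3 22.2] 1.1
wrist bar_1 0.7 [300 110  27  43] top 0.0675 c [541.7 -48.9] [42.4 22.1] 12.7
side round_1 0.73 [343 325  13  20] top 0.0145 c [ 608.3 -340.8] [30.9 28.9] 57.3
side round_1 0.71 [249 285  15  15] top 0.0137 c [ 411.4 -218.4] [32.5 29.6] 30.9
side round_1 0.36 [329 269  79  62] top 0.0721 c [ 584.4 -233.6] [175.7 154.1] 88.1
side bar_1 0.6 [304 217  21   6] top 0.0668 c [542.5 -50.5] [40.  25.9] 16.0
[ 0.4715 -0.068   0.2684] [ 1.    -0.029 -0.001] 0.29496580565291464
```

View pics/m2.png

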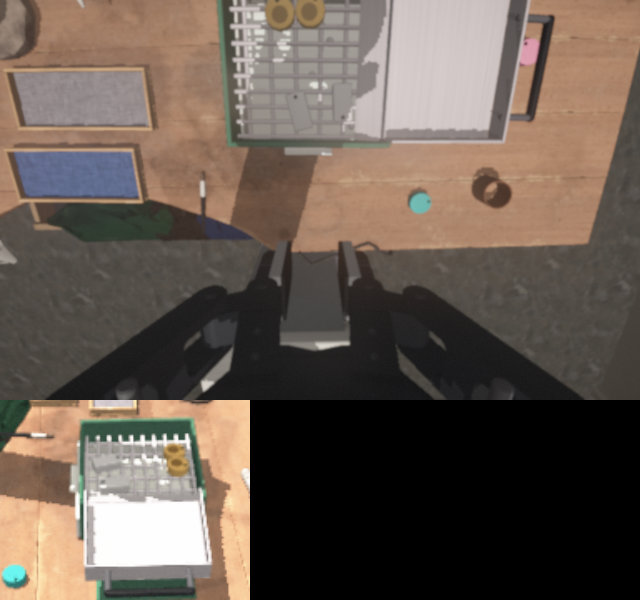

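The pan is empty. In the wrist view two bars lie at (345,100) and (300,110) and two rounds touch at (310,19) and (280,16), all with top z≈0.067 as expected (66.5 mm). There is no third bar or round. The turquoise at (419,202) and the pink at (527,51) are on the bench and not meant. Taking bar A at (0.542,-0.049), yaw 12.7°.

jog_arm:
  moves:
    - [[3,2.3,-0.7,2.5,0,0,0],[3,2.3,-0.7,2.5,0,0,0],[3,2.4,-0.6,2.5,0,0,0],[3,0,0,2.5,0,0,-0.084],[3,0,0,2.5,0,0,-0.084],[3,0,0,2.5,0,0,-0.083],[3,0,0,1.8,0,0,0],[3,0,0,0,0,0,0],[3,0,0,0,0,0,0]]

```text
time: 14.03
tool_pos: [0.5411, -0.0493, 0.0994]
tool_rot: [-0.0, 0.994, 0.111, -0.001]
contact_force: [-0.1, -0.6, 0.6]
gripper_width: 0.352
grasp_force: 0.0
```

Run:
```python
from look import *
F=look("p2",("wrist",))
cv2.imwrite("pics/w3.png",F["wrist"]["color"])
```

```text
wrist round_1 0.96 [328  57  56  60] top 0.0675 c [641.6 -32.2] [30.8 31.7] 8.5
wrist round_1 0.64 [442 340  13  12] top 0.0134 c [ 489.  -148.3] [182.9   4.3] 43.0
wrist bar_1 0.97 [392 227  52  67] top 0.0673 c [550.2 -97.7] [42.2 22.3] 1.6
wrist bar_1 0.72 [315 224  39  67] top 0.0674 c [542.  -49.1] [42.1 22. ] 13.0
wrist shot_1 0.57 [390 114  12  13] top 0.017 c [624.5 -84.5] [12.5  7.3] 69.3
[ 0.5433 -0.0496  0.1028] [0.975 0.222 0.003] 0.3516607393663434
```

View pics/w3.png

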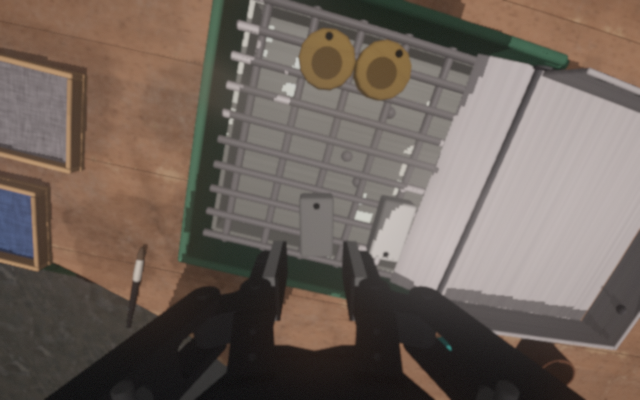

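The wrist view shows the fingers over bar A (315,224). Bar B is at (392,227), the rounds are at (328,57) and (383,68), and the shot lies in the drawer below at (390,114), (347,156) and (357,182). Lowering and gripping.

jog_arm:
  moves:
    - [[3,0,0,1.5,0,0,0],[3,0,0,1.5,0,0,0],[3,0,0,1,0,0,0],[3,0,0,0.3,0,0,0],[3,0,0,0,0,0,0],[0,0,0,0,0,0,0],[0,0,0,0,0,0,0],[0,0,0,0,0,0,0],[0,0,0,0,0,0,0],[0,0,0,0,0,0,0],[0,0,0,-2,0,0,0],[0,0,0,-3,0,0,0],[0,0,0,-3,0,0,0],[0,0,0,0,0,0,0]]

```text
time: 15.4
tool_pos: [0.5458, -0.05, 0.1448]
tool_rot: [0.002, 0.994, 0.112, 0.006]
contact_force: [1.9, -0.2, 0.1]
gripper_width: 0.232
grasp_force: 60.0
```

jog_arm:
  moves:
    - [[0,0,0,0,0,0,0.084],[0,0,0,0,0,0,0.084],[0,0,0,0,0,0,0.083],[0,-0.87,-3.5,0,0,0,0],[0,-0.87,-3.5,0,0,0,0],[0,-0.87,-3.5,0,0,0,0],[0,-0.87,-3.5,0,0,0,0],[0,-0.87,-3.5,0,0,0,0],[0,-0.87,-3.5,0,0,0,0],[0,-0.87,-3.5,0,0,0,0],[0,-0.87,-3.5,0,0,0,0],[0,-0.87,-3.5,0,0,0,0],[0,-0.87,-3.5,0,0,0,0],[0,0,0,0,0,0,0],[0,0,0,0,0,0,0]]

```text
time: 16.65
tool_pos: [0.4635, 0.3046, 0.1371]
tool_rot: [0.0, 1.0, -0.012, -0.0]
contact_force: [0.9, -0.8, 0.3]
gripper_width: 0.234
grasp_force: 60.0
```

Run:
```python
from look import *
F=look("p3",("wrist","side"))
W=cloud(F["wrist"]); h=cv2.cvtColor(F["wrist"]["color"],cv2.COLOR_BGR2HSV)
m=(W[...,2]>.012)&(W[...,2]<.022)&(W[...,0]>.4)&(W[...,0]<.52)&(W[...,1]>.15)&(W[...,1]<.4)
P=W[m]; print(cv2.minAreaRect((P[:,:2]*1000).astype(np.float32)))
cv2.imwrite("pics/w4.png",F["wrist"]["color"])
```

```text
wrist bar_1 0.93 [314 253  45  80] top 0.146 c [463.6 305.5] [22.1 41.8] 88.3
wrist shot_1 0.7 [623 147  35  11] top 0.0349 c [502.8  31. ] [6.8 5.5] 80.2
side round_1 0.61 [345 212  15  10] top 0.0679 c [643.1 -36.7] [31.2 27. ] 84.4
side round_1 0.52 [247 286  13  12] top 0.0138 c [ 409.9 -218.6] [29.9 30.9] 38.0
side round_1 0.5 [344 326  15  19] top 0.0141 c [ 608.2 -340.7] [29.5 29.4] 0.2
side round_1 0.48 [321 234  73  58] top 0.0454 c [573.7 -70.3] [169.8 146.8] 2.2
side round_1 0.42 [347 221  12  11] top 0.0672 c [644.7 -66.4] [29.3 29.8] 3.8
side bar_1 0.57 [311 232  23  11] top 0.0665 c [551.7 -98. ] [27.5 40.2] 89.4
side shot_1 0.49 [328 268  74  61] top 0.0723 c [ 584.1 -233.3] [175.7 154. ] 88.4
[0.4647 0.3023 0.1376] [ 1.    -0.029  0.   ] 0.2339600099655704
((462.899169921875, 276.248779296875), (188.34866333007812, 79.10041046142578), 88.20209503173828)
```

View pics/w4.png

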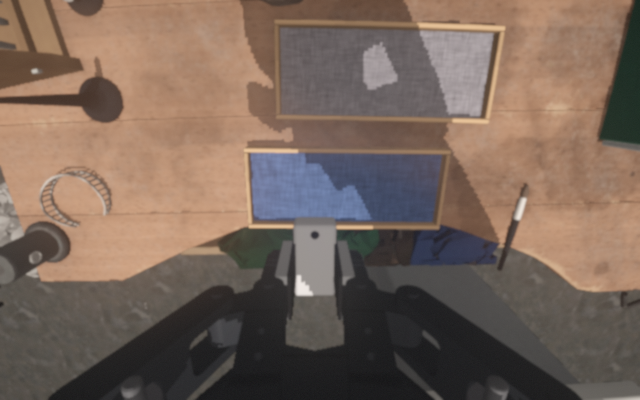

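The bar is held at (314,253) over the blue tray (345,188). The tray centre is measured at (0.464,0.277) and the bar bottom is 5.5 mm below the TCP. Laying it down.

jog_arm:
  moves:
    - [[0,0,0,3,0,0,0],[0,0,0,3,0,0,0],[0,0,0,3,0,0,0],[0,0,0,2,0,0,0],[0,0,0,1,0,0,0],[0,0,0,0.5,0,0,0],[0,0,0,0,0,0,0],[3.2,0,0,0,0,0,0],[3.2,0,0,0,0,0,0],[3.2,0,0,0,0,0,0],[3.2,0,0,-2,0,0,0],[3.2,0,0,-3.5,0,0,0],[3.2,0,0,-3.5,0,0,0],[3.2,0,0,-3.5,0,0,0],[3.2,0,0,0,0,0,0]]

```text
time: 18.3
tool_pos: [0.4692, 0.3055, 0.1474]
tool_rot: [-0.004, 1.0, -0.014, 0.007]
contact_force: [1.8, -0.5, 1.3]
gripper_width: 0.379
grasp_force: 0.0
```

jog_arm:
  moves:
    - [[3,0.81,3.32,0,0,0,0],[3,0.81,3.32,0,0,0,0],[3,0.81,3.32,0,0,0,0],[3,0.81,3.32,0,0,0,0],[3,0.81,3.32,0,0,0,0],[3,0.81,3.32,0,0,0,0],[3,0.81,3.32,0,0,0,0],[3,0.81,3.32,0,0,0,0],[3,0.81,3.32,0,0,0,0],[3,0.81,3.32,0,0,0,0],[3,0.81,3.32,0,0,0,0],[3,0.81,3.32,0,0,0,0],[3,0,0,2,0,0,-0.05],[3,0,0,1.7,0,0,0],[3,0,0,0,0,0,0],[3,0,0,0,0,0,0]]

```text
time: 19.63
tool_pos: [0.5499, -0.0976, 0.0997]
tool_rot: [-0.0, 1.0, 0.011, -0.001]
contact_force: [1.3, 0.2, 0.7]
gripper_width: 0.354
grasp_force: 0.0
```

Run:
```python
from look import *
F=look("p4",("wrist","side"))
```

```text
wrist round_1 0.73 [208  75  58  60] top 0.0676 c [641.4 -32.5] [30.5 32. ] 40.1
wrist round_1 0.7 [262  75  58  61] top 0.0676 c [643.1 -64.5] [31.1 31.1] 67.7
wrist round_1 0.59 [274 161  14  14] top 0.0172 c [584.  -63.8] [7.3 7.4] 3.0
wrist round_1 0.49 [441 340  11   9] top 0.015 c [ 480.3 -181.7] [177.7   6.6] 31.6
wrist bar_1 0.86 [319 226  36  66] top 0.0674 c [550.5 -98.2] [42.1 22. ] 1.2
wrist shot_1 0.63 [336 237   5   9] top 0.0172 c [ 521.  -115.4] [6.4 3.5] 1.2
wrist shot_1 0.63 [291  83   5  15] top 0.0171 c [641.6 -78.8] [4.8 8.4] 80.1
wrist shot_1 0.6 [276 161   9  11] top 0.0172 c [585.5 -66.9] [ 7.7 14. ] 21.1
wrist shot_1 0.52 [304 111  14   8] top 0.017 c [623.5 -87.1] [6.5 7.5] 1.3
wrist shot_1 0.41 [292 186  13   8] top 0.0175 c [569.3 -80.2] [ 7.1 15.4] 59.2
side round_1 0.75 [310 182  30  14] top 0.0159 c [552.7  33.7] [317.   76.9] 85.7
side round_1 0.55 [347 222  14  11] top 0.0673 c [645.4 -69.3] [30.6 26.5] 42.2
side round_1 0.48 [343 325  15  14] top 0.0147 c [ 607.2 -339.3] [31.1 26.6] 83.9
side round_1 0.44 [248 286  12  13] top 0.0138 c [ 411.  -219.3] [28.4 28.8] 78.1
side bar_1 0.5 [310 231  18  12] top 0.0666 c [551.8 -98.1] [28.1 40.6] 89.5
[ 0.5512 -0.0976  0.1014] [1.    0.023 0.001] 0.34884370230237033
```

All five shot balls show in the drawer (tops at 17 mm). Taking bar B.

jog_arm:
  moves:
    - [[3,0,0,1.5,0,0,0],[3,0,0,1.5,0,0,0],[3,0,0,0.9,0,0,0],[3,0,0,0.3,0,0,0],[3,0,0,0,0,0,0],[0,0,0,0,0,0,0],[0,0,0,0,0,0,0],[0,0,0,0,0,0,0],[0,0,0,0,0,0,0],[0,0,0,0,0,0,0],[0,0,0,-2,0,0,0],[0,0,0,-3,0,0,0],[0,0,0,-2.7,0,0,0.05],[0,0,0,0,0,0,0]]

```text
time: 21.2
tool_pos: [0.5546, -0.099, 0.1426]
tool_rot: [0.002, 1.0, -0.014, 0.006]
contact_force: [0.3, -0.4, 0.5]
gripper_width: 0.231
grasp_force: 59.8
```

jog_arm:
  moves:
    - [[0,-0.95,-3.36,0,0,0,0],[0,-0.95,-3.36,0,0,0,0],[0,-0.95,-3.36,0,0,0,0],[0,-0.95,-3.36,0,0,0,0],[0,-0.95,-3.36,0,0,0,0],[0,-0.95,-3.36,0,0,0,0],[0,-0.95,-3.36,0,0,0,0],[0,-0.95,-3.36,0,0,0,0],[0,-0.95,-3.36,0,0,0,0],[0,-0.95,-3.36,0,0,0,0],[0,0,0,0,0,0,0],[0,0,0,0,0,0,0]]

```text
time: 22.2
tool_pos: [0.4641, 0.2419, 0.1351]
tool_rot: [0.0, 1.0, -0.012, -0.0]
contact_force: [-0.3, -1.7, -2.0]
gripper_width: 0.231
grasp_force: 59.8
```

Run:
```python
from look import *
F=look("p5",("wrist","side"))
```

```text
wrist round_1 0.67 [591 131  98  72] top 0.0423 c [515.3  -3.5] [67.9 41.6] 80.0
wrist bar_1 0.71 [315 255  45  80] top 0.1435 c [464. 243.] [22.  41.6] 88.0
wrist bar_1 0.57 [250 189  28  45] top 0.021 c [465.1 304.4] [22.4 41.9] 88.0
side round_1 0.72 [347 220  14  12] top 0.0672 c [646.5 -66.5] [30.8 28.3] 55.4
side round_1 0.72 [342 325  11  17] top 0.0144 c [ 607.6 -340.2] [30.1 32. ] 29.9
side round_1 0.72 [341 149  29  25] top 0.0346 c [683.6 323.9] [57.8 67.8] 80.4
side round_1 0.62 [275 167  28  42] top 0.0104 c [464.9 275.1] [197.1  78.3] 87.7
side round_1 0.5 [251 284  14  16] top 0.0134 c [ 410.5 -218.1] [31.7 33.6] 31.3
side round_1 0.43 [344 211  14   8] top 0.0672 c [644.7 -41. ] [30.8 39.9] 6.4
side round_1 0.39 [325 247  83 112] top 0.0691 c [ 588.9 -144.9] [355.  172.2] 88.5
side bar_1 0.49 [273 156  16   6] top 0.0209 c [467.6 303.1] [40.5 27.9] 4.7
[0.4652 0.2398 0.1356] [ 1.    -0.029  0.   ] 0.22672959839285664
```

Bar A lies on the felt (top at 21 mm) and bar B is held. Laying it down.

jog_arm:
  moves:
    - [[0,0,0,3,0,0,0],[0,0,0,3,0,0,0],[0,0,0,3,0,0,0],[0,0,0,2,0,0,0],[0,0,0,1,0,0,0],[0,0,0,0.3,0,0,0],[0,0,0,0,0,0,0],[3.2,0,0,0,0,0,0],[3.2,0,0,0,0,0,0],[3.2,0,0,0,0,0,0],[3.2,0,0,-2,0,0,0],[3.2,0,0,-3.5,0,0,0],[3.2,0,0,-3.5,0,0,0],[3.2,0,0,-3.5,0,0,0],[3.2,0,0,0,0,0,0]]

```text
time: 23.85
tool_pos: [0.4698, 0.2425, 0.1471]
tool_rot: [-0.003, 1.0, -0.014, 0.007]
contact_force: [1.5, 1.1, 1.3]
gripper_width: 0.374
grasp_force: 0.0
```

jog_arm:
  moves:
    - [[7.4,2.05,3.15,0,0,0,0],[7.4,2.05,3.15,0,0,0,0],[7.4,2.05,3.15,0,0,0,0],[7.4,2.05,3.15,0,0,0,0],[7.4,2.05,3.15,0,0,0,0],[7.4,2.05,3.15,0,0,0,0],[7.4,2.05,3.15,0,0,0,0],[7.4,2.05,3.15,0,0,0,0],[7.4,2.05,3.15,0,0,0,0],[7.4,0,0,2,0,0,0],[7.4,0,0,0,0,0,0],[7.4,0,0,0,0,0,0]]

```text
time: 24.85
tool_pos: [0.6404, -0.0476, 0.116]
tool_rot: [-0.0, 1.0, -0.014, -0.002]
contact_force: [0.2, 0.4, 0.1]
gripper_width: 0.864
grasp_force: 0.0
```

Run:
```python
from look import *
F=look("p6",("wrist",))
cv2.imwrite("pics/w6.png",F["wrist"]["color"])
```

```text
wrist round_1 0.83 [339 213  49  44] top 0.0675 c [643.7 -64.1] [30.  30.4] 20.1
wrist round_1 0.68 [297 215  40  45] top 0.0675 c [642.  -32.2] [30.8 31. ] 74.1
wrist round_1 0.64 [467 393  20  13] top 0.0148 c [ 450.8 -186.4] [133.   20.4] 30.9
wrist bar_1 0.89 [ 59 353  36  40] top 0.0209 c [560.4 146.4] [ 32.7 310.6] 42.8
wrist bar_1 0.89 [ 13 352  26  38] top 0.0208 c [465.3 299.6] [20.4 43.4] 76.8
wrist shot_1 0.62 [387 306   8   8] top 0.0167 c [ 522.8 -115. ] [6.7 4.1] 78.8
wrist shot_1 0.38 [ 51 349 103  64] top 0.0141 c [554.7 187.3] [ 80.  383.3] 42.7
[ 0.6417 -0.0467  0.1186] [ 1.    -0.026  0.001] 0.8661742548630768
```

View pics/w6.png

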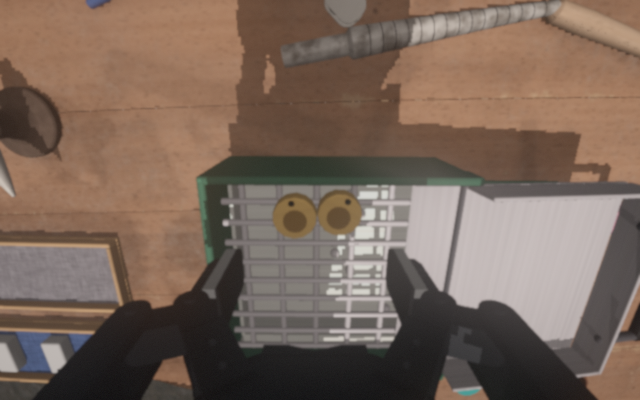

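The wrist view shows the two rounds touching at (297,215) and (339,213), close to the back wall. The bars lie apart in the blue tray at the lower left, (13,352) and (59,353). There is no room for a finger behind the rounds, so I draw the pair forward with the fingers on their outer sides.

jog_arm:
  moves:
    - [[7.4,0.1,0.1,2,0,0,0],[7.4,0,0,2,0,0,0],[7.4,0,0,1.6,0,0,0],[7.4,0,0,0.8,0,0,0],[7.4,0,0,0.3,0,0,0],[7.4,0,0,0,0,0,0],[6.3,0,0,0,0,0,0],[6.3,0,0,0,0,0,0],[6.3,0,0,0,0,0,0],[6.3,0,0,0,0,0,0]]

```text
time: 25.88
tool_pos: [0.6436, -0.0489, 0.052]
tool_rot: [0.0, 1.0, -0.014, 0.001]
contact_force: [-0.0, 0.1, 2.3]
gripper_width: 0.737
grasp_force: 8.0
```

jog_arm:
  moves:
    - [[6.3,-0.4,0,0,0,0,0],[6.3,-0.5,0,0,0,0,0],[6.3,-0.5,0,0,0,0,0],[6.3,-0.5,0,0,0,0,0],[6.3,-0.5,0,0,0,0,0],[6.3,-0.4,0,0,0,0,0],[6.3,0,0,0,0,0,0],[7.4,0,0,0,0,0,0],[7.4,0,0,0,0,0,0],[7.4,0,0,0,0,0,0],[7.4,0,0,-2,0,0,0],[7.4,0,0,-2,0,0,0],[7.4,0,0,-2.5,0,0,0],[5,-2,0,0,0,0,0],[5,-2,0,0,0,0,0],[5,0,0,0,0,0,0],[5,0,0,0,0,0,0]]

```text
time: 27.3
tool_pos: [0.5737, -0.0467, 0.1147]
tool_rot: [-0.0, 1.0, -0.014, -0.001]
contact_force: [-1.0, -0.1, 0.1]
gripper_width: 0.588
grasp_force: 0.0
```

Run:
```python
from look import *
F=look("p7",("wrist",))
```

```text
wrist round_1 0.96 [340 146  54  51] top 0.0675 c [625.3 -63.4] [30.9 30.7] 0.1
wrist round_1 0.78 [291 150  48  52] top 0.0676 c [623.4 -31.6] [31.4 31. ] 33.4
wrist bar_1 0.79 [ 38 306  43  47] top 0.0209 c [465.7 241.2] [24.4 43.2] 89.2
wrist shot_1 0.61 [348 120   8  12] top 0.0169 c [640.7 -75.1] [6.3 4.6] 1.0
wrist shot_1 0.48 [391 252   5  10] top 0.0186 c [ 530.9 -110.7] [29.2  7.4] 23.8
[ 0.5751 -0.0469  0.1153] [ 1.    -0.027 -0.   ] 0.5829364025843584
```

jog_arm:
  moves:
    - [[4,2.5,0.7,0,0,0,-0.0],[4,2.5,0.8,0,0,0,0],[4,0,0,0,0,0,-0.123],[4,0,0,0,0,0,-0.123],[4,0,0,0,0,0,-0.123],[4,0,0,0,0,0,-0.123],[4,0,0,0,0,0,-0.123],[4,0,0,0,0,0,-0.123],[4,0,0,0,0,0,-0.123],[4,0,0,0,0,0,-0.123],[4,0,0,0,0,0,-0.123],[4,0,0,0,0,0,-0.123],[4,0,0,0,0,0,-0.123],[4,0,0,0,0,0,-0.123],[4,0,0,0,0,0,-0.123],[4,0,0,0,0,0,0],[4,0,0,0,0,0,0]]

```text
time: 28.92
tool_pos: [0.6245, -0.0633, 0.1153]
tool_rot: [-0.0, 0.708, 0.706, -0.0]
contact_force: [-1.1, -0.1, 0.5]
gripper_width: 0.469
grasp_force: 0.0
```

Run:
```python
from look import *
F=look("p8",("wrist","top"))
```

```text
wrist round_1 0.63 [319 221  49  46] top 0.0674 c [625.2 -63. ] [31.  30.8] 47.6
wrist round_1 0.62 [314 177  46  47] top 0.0674 c [623.5 -31.2] [31.4 30.9] 10.5
wrist round_1 0.6 [114 331  35  30] top 0.0145 c [ 408.  -211.1] [32.5 21.4] 36.0
wrist round_1 0.49 [259 238 298 323] top 0.0674 c [ 586.9 -106.1] [274.4 173. ] 88.2
wrist bar_1 0.35 [318 223  46  43] top 0.0674 c [625.3 -63.2] [30.3 31.2] 14.5
wrist shot_1 0.61 [202 249   6   9] top 0.0161 c [ 521.4 -111.8] [4.3 5. ] 88.4
wrist shot_1 0.33 [257 237 297 324] top 0.0674 c [ 586.9 -106.1] [274.4 173.2] 88.2
top round_1 0.66 [381 258  10  14] top 0.0149 c [ 413.1 -215.8] [28.9 29.2] 1.4
top bar_1 0.61 [204 234  10  15] top 0.0216 c [466.2 305.3] [38.9 20.3] 1.7
top bar_1 0.53 [224 233  10  10] top 0.0222 c [466.7 243. ] [22.2 41.6] 87.6
[ 0.6242 -0.0632  0.1156] [-0.  1.  0.] 0.4695659024257305
```

jog_arm:
  moves:
    - [[4,0,0,2,0,0,0],[4,0,0.05,2,0,0,0],[4,0,0,1.2,0,0,0],[4,0,0,0.6,0,0,0],[4,0,0,0,0,0,0],[0,0,0,0,0,0,0],[0,0,0,0,0,0,0],[0,0,0,0,0,0,0],[0,0,0,0,0,0,0],[0,0,0,0,0,0,0],[0,0,0,-2,0,0,0],[0,0,0,-3,0,0,0],[0,0,0,-3,0,0,0],[0,0,0,0,0,0,0]]

```text
time: 30.48
tool_pos: [0.6289, -0.0641, 0.1458]
tool_rot: [0.005, 0.707, 0.707, 0.003]
contact_force: [1.6, -0.8, 0.4]
gripper_width: 0.338
grasp_force: 59.3
```

jog_arm:
  moves:
    - [[0,0,0,0,0,0,0.123],[0,0,0,0,0,0,0.123],[0,0,0,0,0,0,0.123],[0,0,0,0,0,0,0.123],[0,0,0,0,0,0,0.123],[0,0,0,0,0,0,0.123],[0,0,0,0,0,0,0.123],[0,0,0,0,0,0,0.123],[0,0,0,0,0,0,0.123],[0,0,0,0,0,0,0.123],[0,0,0,0,0,0,0.123],[0,0,0,0,0,0,0.123],[0,0,0,0,0,0,0.123],[0,0,0,0,0,0,0]]

```text
time: 31.65
tool_pos: [0.6247, -0.0632, 0.1375]
tool_rot: [0.0, 1.0, -0.015, 0.0]
contact_force: [0.8, 0.4, -0.7]
gripper_width: 0.338
grasp_force: 59.4
```

jog_arm:
  moves:
    - [[0,-0.68,-3.41,0,0,0,0],[0,-0.68,-3.41,0,0,0,0],[0,-0.68,-3.41,0,0,0,0],[0,-0.68,-3.41,0,0,0,0],[0,-0.68,-3.41,0,0,0,0],[0,-0.68,-3.41,0,0,0,0],[0,-0.68,-3.41,0,0,0,0],[0,-0.68,-3.41,0,0,0,0],[0,-0.68,-3.41,0,0,0,0],[0,-0.68,-3.41,0,0,0,0],[0,0,0,0,0,0,0],[0,0,0,0,0,0,0]]

```text
time: 32.65
tool_pos: [0.5654, 0.2811, 0.1375]
tool_rot: [0.0, 1.0, -0.011, 0.0]
contact_force: [0.5, -0.2, -0.3]
gripper_width: 0.338
grasp_force: 59.5
```

Run:
```python
from look import *
F=look("p9",("wrist","side"))
W=cloud(F["wrist"])
m=(W[...,2]>.012)&(W[...,2]<.02)&(W[...,0]>.523)&(W[...,0]<.612)&(W[...,1]>.13)&(W[...,1]<.36)
P=W[m]; print(cv2.minAreaRect((P[:,:2]*1000).astype(np.float32)))
cv2.imwrite("pics/w9.png",F["wrist"]["color"])
```

```text
wrist round_1 0.83 [314 261  60  63] top 0.1472 c [564.3 282. ] [28.9 30.9] 87.9
wrist bar_1 0.64 [596 166  88 223] top 0.0605 c [563.9  30.4] [126.8  42.4] 17.8
side round_1 0.73 [249 284  12  13] top 0.014 c [ 409.7 -217.7] [31.2 30.9] 34.3
side round_1 0.67 [342 325  15  17] top 0.0142 c [ 609.  -340.3] [31.2 29.3] 42.6
side round_1 0.41 [320 231  14  14] top 0.0671 c [ 577.2 -102. ] [33.5 30.4] 85.4
side bar_1 0.62 [274 170  19  15] top 0.0206 c [466.3 236.5] [41.5 30. ] 5.2
side shot_1 0.74 [320 229  13  11] top 0.0672 c [ 578.3 -102.1] [33.5 28.1] 85.5
[0.5663 0.2785 0.1376] [ 1.    -0.028  0.   ] 0.3363843057989416
((564.6774291992188, 242.43112182617188), (188.55235290527344, 78.561279296875), 87.88621520996094)
```

View pics/w9.png

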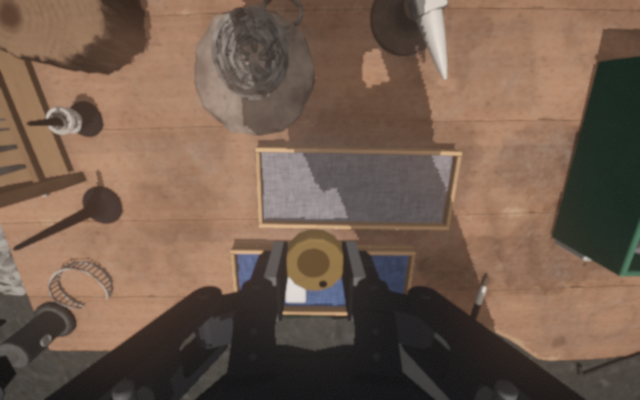

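The round is held at (314,261) over the grey tray (358,188). Its centre is measured at (0.565,0.242) and the round is at (0.565,0.28), inside the walls. The side camera shows the other round has moved to (0.577,-0.102), so it was knocked aside. Laying this one down.

jog_arm:
  moves:
    - [[0,0,0,3,0,0,0],[0,0,0,3,0,0,0],[0,0,0,3,0,0,0],[0,0,0,2,0,0,0],[0,0,0,1,0,0,0],[0,0,0,0.6,0,0,0],[0,0,0,0,0,0,0],[4.2,0,0,0,0,0,0],[4.2,0,0,0,0,0,0],[4.2,0,0,0,0,0,0],[4.2,0,0,-2,0,0,0],[4.2,0,0,-3.5,0,0,0],[4.2,0,0,-3.5,0,0,0],[4.2,0,0,-3.6,0,0,0],[4.2,0,0,0,0,0,0]]

```text
time: 34.3
tool_pos: [0.571, 0.2814, 0.1482]
tool_rot: [-0.003, 1.0, -0.014, 0.008]
contact_force: [2.4, 0.5, 1.1]
gripper_width: 0.492
grasp_force: 0.0
```

jog_arm:
  moves:
    - [[4,0.22,3.81,0,0,0,0],[4,0.22,3.81,0,0,0,0],[4,0.22,3.81,0,0,0,0],[4,0.22,3.81,0,0,0,0],[4,0.22,3.81,0,0,0,0],[4,0.22,3.81,0,0,0,0],[4,0.22,3.81,0,0,0,0],[4,0.22,3.81,0,0,0,0],[4,0.22,3.81,0,0,0,0],[4,0.22,3.81,0,0,0,0],[4,0,0,0,0,0,0]]

```text
time: 35.22
tool_pos: [0.5779, -0.108, 0.1385]
tool_rot: [0.002, 1.0, -0.017, 0.001]
contact_force: [0.4, 0.4, -0.2]
gripper_width: 0.468
grasp_force: 0.0
```

jog_arm:
  moves:
    - [[4,0,0,0,0,0,-0.123],[4,0,0,0,0,0,-0.123],[4,0,0,0,0,0,-0.123],[4,0,0,0,0,0,-0.123],[4,0,0,0,0,0,-0.123],[4,0,0,0,0,0,-0.123],[4,0,0,0,0,0,-0.123],[4,0,0,0,0,0,-0.123],[4,0,0,0,0,0,-0.123],[4,0,0,0,0,0,-0.123],[4,0,0,0,0,0,-0.123],[4,0,0,0,0,0,-0.123],[4,0,0,0,0,0,-0.123],[4,0,0,2,0,0,0],[4,0,0,0,0,0,0],[4,0,0,0,0,0,0]]

```text
time: 36.55
tool_pos: [0.5766, -0.1013, 0.1165]
tool_rot: [-0.001, 0.707, 0.707, -0.001]
contact_force: [-0.6, -0.2, -0.6]
gripper_width: 0.465
grasp_force: 0.0
```

Run:
```python
from look import *
F=look("p10",("wrist","side"))
```

```text
wrist round_1 0.91 [153 300  38  31] top 0.0147 c [ 407.5 -210.8] [31.  22.1] 37.1
wrist round_1 0.74 [317 217  42  40] top 0.0674 c [575.8 -98.9] [30.9 30.6] 39.5
wrist shot_1 0.53 [305 171  10   6] top 0.0173 c [567.3 -76. ] [5.9 4.9] 0.9
side round_1 0.76 [249 286  15  16] top 0.0136 c [ 410.6 -217.5] [34.  30.7] 65.1
side round_1 0.72 [340 326  14  16] top 0.0143 c [ 607.1 -340.3] [29.6 26.6] 84.2
side round_1 0.58 [321 232  14  14] top 0.0673 c [ 578.  -100.2] [34.  30.3] 74.6
side bar_1 0.64 [348 150  17  25] top 0.0364 c [665.7 122.1] [473.   49.1] 83.2
side bar_1 0.45 [276 170  15   8] top 0.0204 c [466.3 238.4] [26.4 41.4] 88.1
side shot_1 0.49 [329 265  76  66] top 0.0726 c [ 584.4 -234.1] [175.9 155.1] 87.5
[ 0.5779 -0.1021  0.1182] [-0.001  1.    -0.   ] 0.46869602550521106
```

jog_arm:
  moves:
    - [[4,0.3,-0.1,2,0,0,0],[4,0,0,2,0,0,0],[4,0,0,1.4,0,0,0],[4,0,0,0.6,0,0,0],[4,0,0,0,0,0,0],[0,0,0,0,0,0,0],[0,0,0,0,0,0,0],[0,0,0,0,0,0,0],[0,0,0,0,0,0,0],[0,0,0,0,0,0,0],[0,0,0,-2,0,0,0],[0,0,0,-3,0,0,0],[0,0,0,-3,0,0,0],[0,0,0,0,0,0,0]]

```text
time: 38.12
tool_pos: [0.5808, -0.1002, 0.1455]
tool_rot: [0.006, 0.707, 0.707, 0.003]
contact_force: [0.9, -0.3, 0.8]
gripper_width: 0.336
grasp_force: 59.3
```

jog_arm:
  moves:
    - [[0,0,0,0,0,0,0.123],[0,0,0,0,0,0,0.123],[0,0,0,0,0,0,0.123],[0,0,0,0,0,0,0.123],[0,0,0,0,0,0,0.123],[0,0,0,0,0,0,0.123],[0,0,0,0,0,0,0.123],[0,0,0,0,0,0,0.123],[0,0,0,0,0,0,0.123],[0,0,0,0,0,0,0.123],[0,0,0,0,0,0,0.123],[0,0,0,0,0,0,0.123],[0,0,0,0,0,0,0.123],[0,0,0,0,0,0,0]]

```text
time: 39.28
tool_pos: [0.5766, -0.099, 0.1375]
tool_rot: [0.0, 1.0, -0.015, 0.0]
contact_force: [0.0, 0.9, -0.5]
gripper_width: 0.336
grasp_force: 59.4
```

jog_arm:
  moves:
    - [[0,-0.25,-3.8,0,0,0,0],[0,-0.25,-3.8,0,0,0,0],[0,-0.25,-3.8,0,0,0,0],[0,-0.25,-3.8,0,0,0,0],[0,-0.25,-3.8,0,0,0,0],[0,-0.25,-3.8,0,0,0,0],[0,-0.25,-3.8,0,0,0,0],[0,-0.25,-3.8,0,0,0,0],[0,0,0,0,0,0,0],[0,0,0,0,0,0,0]]

```text
time: 40.12
tool_pos: [0.5645, 0.2072, 0.1375]
tool_rot: [0.0, 1.0, -0.01, 0.0]
contact_force: [-0.1, -1.2, -0.8]
gripper_width: 0.34
grasp_force: 59.5
```

Run:
```python
from look import *
F=look("p11",("wrist",))
```

```text
wrist round_1 0.86 [317 259  56  61] top 0.1472 c [562.8 208. ] [29. 31.] 89.6
wrist round_1 0.64 [238 194  39  36] top 0.0211 c [565.7 280.6] [30.1 31.1] 19.0
wrist bar_1 0.96 [225 276  25  31] top 0.0208 c [471.5 304. ] [21.8 31.3] 88.6
wrist bar_1 0.56 [292 291  12  22] top 0.0208 c [499.2 232.4] [ 10.5 110.4] 85.5
wrist shot_1 0.7 [564 165 148 191] top 0.0171 c [585.  -42.5] [163.4 160.6] 2.7
wrist shot_1 0.47 [601 164  12  10] top 0.0163 c [584.5 -62.5] [6.7 7.5] 28.8
wrist shot_1 0.39 [630 103  12  11] top 0.0163 c [641.6 -74.5] [5.9 7.7] 80.9
wrist shot_1 0.36 [604 184   4   3] top 0.0154 c [565.6 -74.9] [6.  4.2] 30.4
[0.565  0.2042 0.1375] [ 1.    -0.028 -0.   ] 0.3399149530506639
```

jog_arm:
  moves:
    - [[0,0,0,3,0,0,0],[0,0,0,3,0,0,0],[0,0,0,3,0,0,0],[0,0,0,2,0,0,0],[0,0,0,1,0,0,0],[0,0,0,0.6,0,0,0],[0,0,0,0,0,0,0],[4.2,0,0,0,0,0,0],[4.2,0,0,0,0,0,0],[4.2,0,0,0,0,0,0],[4.2,0,0,-2,0,0,0],[4.2,0,0,-3.5,0,0,0],[4.2,0,0,-3.5,0,0,0],[4.2,0,0,-3.6,0,0,0],[4.2,-1,0,-3,0,0,0],[4.2,-1,0,-3,0,0,0],[4.2,-1,0,-3,0,0,0],[4.2,-1,0,-3,0,0,0],[4.2,0,0,0,0,0,0],[4.2,0,0,0,0,0,0]]

```text
time: 41.98
tool_pos: [0.5259, 0.2069, 0.2612]
tool_rot: [-0.001, 1.0, -0.013, 0.003]
contact_force: [0.1, -0.3, -0.5]
gripper_width: 0.494
grasp_force: 0.0
```

Run:
```python
from look import *
F=look("p12",("wrist","side"))
W=cloud(F["side"]); h=cv2.cvtColor(F["side"]["color"],cv2.COLOR_BGR2HSV)
m=(W[...,2]>.06)&(W[...,2]<.09)&(W[...,1]<-.29)&(W[...,1]>-.34)&(h[...,2]<70)&(W[...,0]>.5)&(W[...,0]<.66); print("handle",W[m].mean(0),W[m][:,2].max())
m=(W[...,2]>.03)&(W[...,2]<.06)&(W[...,0]>.44)&(W[...,0]<.51)&(abs(W[...,1]+.06)<.08); print("drawer front minx",np.percentile(W[m][:,0],2))
c=np.zeros((600,640,3),np.uint8); c[:400]=F["wrist"]["color"]; c[400:,:300]=cv2.resize(F["side"]["color"][130:330,230:400],(300,200)); cv2.imwrite("pics/end.png",c)
```

```text
wrist round_1 0.97 [260 140  30  25] top 0.0212 c [565.2 280.2] [29.8 30.3] 19.2
wrist round_1 0.81 [318 137  23  22] top 0.0212 c [564.6 205.4] [30.1 29.8] 42.8
wrist round_1 0.73 [596 235  29  25] top 0.0144 c [ 410.6 -214.4] [31.5 30. ] 83.9
wrist bar_1 0.82 [293 210  18  28] top 0.0211 c [464.7 241.6] [41.9 21.5] 0.2
wrist bar_1 0.67 [258 137  25  23] top 0.0212 c [566.2 280. ] [29.9 28.2] 87.9
wrist bar_1 0.58 [250 208  22  32] top 0.021 c [464.8 304.5] [22.2 42.2] 88.3
wrist shot_1 0.62 [522 116  10   8] top 0.0166 c [585.4 -61.6] [6.1 5.5] 14.7
wrist shot_1 0.4 [544  83   8   2] top 0.0166 c [623.2 -84.6] [6.1 5.8] 0.7
side round_1 0.72 [343 324  11  16] top 0.0143 c [ 608.3 -338.9] [33.  28.7] 85.2
side round_1 0.56 [308 175   9   9] top 0.0207 c [565.8 203.1] [29.5 25.6] 42.0
side round_1 0.53 [249 285  15  14] top 0.0137 c [ 412.  -219.4] [29.2 28.5] 89.8
side bar_1 0.65 [328 268  80  65] top 0.0724 c [ 584.5 -234. ] [177.  154.1] 88.0
side bar_1 0.61 [275 168  19  10] top 0.0212 c [466.3 236.8] [26.1 41.7] 87.7
[0.5246 0.2064 0.2562] [ 1.    -0.027 -0.002] 0.4900558467751893
handle [ 0.58185428 -0.31631007  0.07295067] 0.078369958967487
drawer front minx 0.48928393808524
```

View pics/end.png

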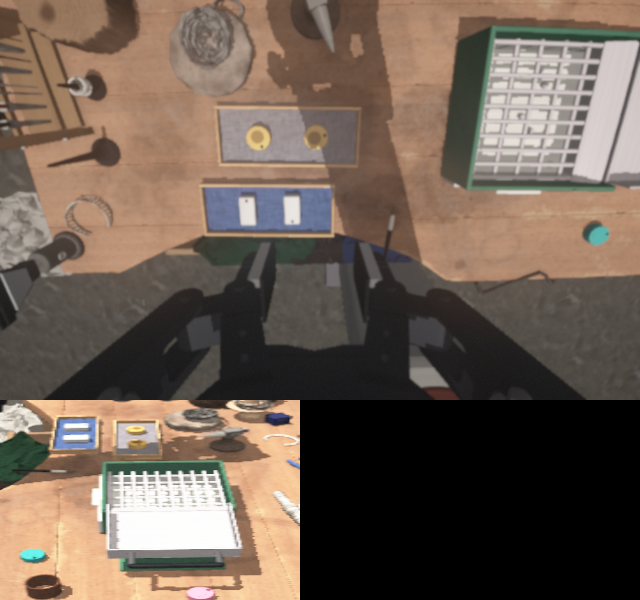

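The final picture shows two rounds flat in the grey tray at (258,138) and (316,137), and two bars in the blue tray at (248,210) and (292,210), all with tops at 21 mm. The screen and pan are empty, the pan is down and the drawer is home. Handing in.

```bash
python3 -c "
from plant import *
print(job_done())"
```

```text
the job is handed in; nothing more can be done
None
```

I handed the job in: the two silver bars lie in the blue tray and the two brass rounds in the grey tray. All five shot showed in the drawer, the pan is down empty and the drawer is home; no verdict came back from the judge.

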